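# Lock the filler's service cover with the blade key

## Robot

A 7-joint arm with a two-finger parallel gripper is mounted at the origin on the work surface. World frame = base frame: x ahead of the robot, y to its left, z up, the work surface at z = 0. Lengths are in m, angles in degrees, forces in N, time in s.
With the tool pointing down it reaches from about 0.425 to 0.875 m from the base axis. Payload 4.7 kg.
Tool frame: the origin (TCP) lies at the centre of the arm's flange, where the gripper is bolted on; the fingertips stand 182 mm ahead of it and the grasp point (between the pads) lies 164 mm ahead of it; z points along the fingers, x is the direction in which the jaws open and shut, and the axes are right-handed (so a half turn about z gives the same grasp; the last joint's range is limited). The gripper opens to 87 mm and grips with 3 to 60 N. Pads are 19 mm wide; open, the fingers measure 117 mm over their backs; the gripper's body (75 mm by 190 mm) begins 51 mm behind the grasp point.
Start: joints at [64.292, 18.392, -4.016, 83.108, 1.295, 78.541, -3.26], TCP at [0.29, -0.582, 0.405] pointing down, gripper open.
Joint ranges: [-163.93, 163.93], [-17.29, 119.83], [-79.2, 71.16], [3.27, 140.29], [-89.18, 269.18], [5.43, 117.66], [-154.24, 154.24]. Speed limits (degrees/s): [147.25, 147.25, 180, 180, 180, 180, 180].

## Interface

Orientations are given as [roll, pitch, yaw] about the fixed x, y, z axes, in that order (R = Rz(yaw) Ry(pitch) Rx(roll)).
In Python, from cell import env gives the robot as it stands. The module is installed in compiled form; this text tells all that it offers.
- The arm moves only by the tool carry_out, never from a script. Its argument "increments" is a list of rows, each a list of 5 numbers: the shift along the world's x, y, z in m, then the turn about the world's z in degrees, then the gripper's target within -1 to 1 (shut at 1, half-way at 0, fully open at -1). In form: [[dx, dy, dz, spin, jaw], ...]. A call has 1 to 20 rows; each row is the pose to reach, as a shift and turn from the pose commanded when the call began; what a row does not reach only later rows make up. A row lasts 1/10 s, in which the tool goes at most 50 mm and 8.59 degrees, less where a joint would pass 70% of its speed; a pose out of reach is approached as far as the arm can. A call with a gripper value outside its range is refused whole. The fingers move at their own pace and stop on an object; "grip_force" is the grip in N (left out, the last holds). Time passes only in rows, so rows that repeat a pose let the fingers close. It gives the time, the measured TCP pose, the force and the opening at its end, in the units of the state.
- env.get_obs(): the state, without advancing time (a new reading comes with each control period).
- env.read_camera(name): name is "side" or "top" or "wrist"; returns (picture, depth): 384x512x3 uint8, red, green, blue; 384x512 float32, m along the optical axis (not along the pixel's ray), 0 where there is no reading.
- env.get_calibration(name): a dict with "K" (3x3 intrinsics, pixels), "camera_from_world" (4x4, takes a point from world to camera coordinates); the wrist camera has in their place "T_tool_cam" (4x4, takes a point from camera to tool coordinates, whose origin is the TCP and whose axes are the tool frame's). Camera axes: x right, y down, z forward; pixel columns grow to the right and rows downward; lengths in m; the calibration is good to about 2 mm. The wrist camera is an equidistant fisheye: a pixel r from the principal point sees the ray r / f radians off the axis. A picture is of the moment at which its call begins: read the wrist's pose just before it. get_calibration takes no time and is no camera call.
- env.sign_off(): hands the job in, once; it reports no verdict.
The state is a dict: "time_s": time; "qpos": joint angles; "joint_velocities": joint speeds; "effort": joint torques, N m; "tool_pos": TCP position; "tool_rot": TCP orientation; "force": force on the tool from outside, world axes, zero at the start; "wrist_torque": the same for the moment, N m; "grip_width": finger opening in m.
Only numpy, scipy, OpenCV 4.12 (cv2) and the standard library are available. Lean on these libraries where they do the work, as an engineer would, in place of code of your own. Each camera call takes 0.05 s, during which the arm holds its last target.

## Task

One of the three slotted locks on the filling machine's grey service cover has been left open. Take the red-handled blade key from its stand, put its blade in the open lock's slot and turn it clockwise (seen from above) a quarter turn until the lock is fully home, its slot in line with the row of locks like the two others. Then put the red key back upright in the stand it came from and let go; leave the blue key where it stands.

Things in the scene. Friction and masses are not known exactly. Their poses are not given: they have to be found in the camera images.
- key_grip (a point): Red key, upright in a fixed square black stand (72 wide, 65 tall, square hole 44); goes back where it started, any yaw. Point: centre of red handle, 50 (own x) x 14 (own y, grasp across) x 56 tall (z up). Below it: flange 60 across, 5 thick, its underside 33 below the point, rests on its top; shank; flat blade 32 wide (x), 4 thick (y), 16 tall, tip 83 below the point. All mm.
- lock_slot (a point): Open lock: aluminium disc 60 mm across, 18 tall. Point: on its axis at its top face, 98 above the table. Own x: along the slot, turns with it. Slot 14 deep, open-ended, 11 wide, bevelled to 19 in the upper 7. Two equal locks, already home and fixed, in the same row 110 apart, any order. Filling head, 155 above the cover, at the machine's left end, 120 from the last lock's axis.
- lock (a joint): Turn of the open lock, rad: 0 fully open (slot square to the row of locks), growing clockwise seen from above to a stop at 1.571, fully home (slot in line with the row). It stays where left and turns against 0.08 N m. The blade has play in the slot: turn it about 10 degrees more than the lock needs.
- spare_grip (a point): Bystander, not to be disturbed: the blue key in a second, equal black stand. Point: centre of its round upright blue handle, 30 mm across, 56 mm tall; flange 60 mm across below it as on the red key.
There are look-alikes about, which are no part of the job. Leave any orange or pink look-alike of the part that bears key_grip alone.

How it is judged (in metres and radians):
On the way, in this order (a step that is already met when the one before it is completed fails the run):
1. the red key's blade stands in the open lock's slot (horizontal distance between key_grip and lock_slot below 0.015 m and z of key_grip in the frame of lock_slot below 0.077 m and angle between key_grip's own z axis and vertical below 0.2 rad), for 0.1 s.
2. the lock is turned home with the blade still in the slot (value of joint lock above 1.38 rad and horizontal distance between key_grip and lock_slot below 0.015 m and z of key_grip in the frame of lock_slot below 0.08 m), for 0.1 s.
At the end, for the whole second after the job is handed in: The lock is within 11 degrees of its home stop, and the red key stands released and at rest in its own stand, upright within 10 degrees and within 15 mm of where it started (value of joint lock above 1.38 rad and distance of key_grip from where it was at the start of the episode below 0.015 m and angle between key_grip's own z axis and vertical below 0.17 rad and linear speed of key below 0.02 m/s); the robot touches nothing.
It fails at once if the blue key is moved more than 30 mm (distance of spare_grip from where it was at the start of the episode above 0.03 m).
It also fails if it takes over 51 s, if anything falls off the work surface, if the arm or the gripper's body presses on something with over 40 N, if the wrist force passes 120 N, or if a joint passes its speed limit or range.

## Working session

There is one attempt and no reset: what is moved stays moved. The work goes in short steps, Python scripts to look and compute and a tool call to move; the robot and the scene stay as the last step left them, time stands still between calls to the robot, and variables do not carry over. Pictures are saved under pics/ and viewed, and the job is handed in when it is done.

Besides the shell and the picture viewer there is one more tool, called after "Request:" by a JSON object that holds its "api" and its "payload", one argument or row to a line. carry_out: Moves the arm, as the interface text tells. Its arguments: {"type":"object","properties":{"increments":{"type":"array"},"grip_force":{"type":"number"}},"required":["increments"]}

```bash
mkdir -p pics
cat > h.py <<'E'
import numpy as np, cv2
from cell import env
from scipy.spatial.transform import Rotation as R
def snap(n,tag):
    o=env.get_obs(); im,d=env.read_camera(n)
    cv2.imwrite(f'pics/{tag}.png',im[:,:,::-1]); np.savez(f'{tag}.npz',im=im,d=d,p=o['tool_pos'],r=o['tool_rot'])
    return im,d,o
def world(n,d):
    c=env.get_calibration(n);K=np.array(c['K']);T=np.linalg.inv(np.array(c['camera_from_world']))
    v,u=np.mgrid[:d.shape[0],:d.shape[1]]
    P=np.stack([(u-K[0,2])/K[0,0]*d,(v-K[1,2])/K[1,1]*d,d],-1)
    return P@T[:3,:3].T+T[:3,3]
E
python3 - <<'E'
from h import *
print(env.get_obs())
for n in('side','top','wrist'):
    snap(n,n+'0'); print(n,env.get_calibration(n))
print(env.get_obs()['time_s'])
E
```

```text
{'time_s': 0.0, 'qpos': array([64.29042509, 18.43858208, -4.01647519, 83.176534  ,  1.29527058,
       78.54129582, -3.26091393]), 'joint_velocities': array([ 0.02573977,  0.02713372,  0.11416584, -0.01071842, -0.01999052,
        0.06608849, -0.02878831]), 'effort': array([ 3.90481464e-04, -4.91286027e+01, -4.03451510e-01, -3.12524521e+01,
       -6.40042895e-02,  4.36513138e-02,  1.49461844e-04]), 'tool_pos': array([ 0.29008652, -0.58143509,  0.40365243]), 'tool_rot': array([ 1.79994148e+02,  1.11145528e-01, -6.34806094e+01]), 'force': array([-0.59966965,  0.21134943,  0.707105  ]), 'wrist_torque': array([-0.04603311,  0.02064613,  0.01652924]), 'grip_width': 0.0867957168530587}
side {'K': array([[361.26336688,   0.        , 256.83308344],
       [  0.        , 361.26336688, 188.61337014],
       [  0.        ,   0.        ,   1.        ]]), 'camera_from_world': array([[-0.79587033, -0.60530485,  0.01401601,  0.40977108],
       [-0.32660741,  0.40970944, -0.85174278,  0.28220173],
       [ 0.50982155, -0.68245454, -0.52377264,  0.62438068],
       [ 0.        ,  0.        ,  0.   
[... 282 characters left out ...]
7030937,  0.03768925, -0.23891262,  0.60172524],
       [ 0.23852209, -0.01460482, -0.97102725,  0.84778689],
       [ 0.        ,  0.        ,  0.        ,  1.        ]])}
wrist {'K': array([[297.31863964,   0.        , 253.37526543],
       [  0.        , 297.31863964, 194.6385869 ],
       [  0.        ,   0.        ,   1.        ]]), 'T_tool_cam': array([[ 9.99999513e-01,  3.39836372e-05, -9.86465057e-04,
         1.43122484e-03],
       [ 2.54991297e-04,  9.56587801e-01,  2.91444186e-01,
        -7.96587325e-02],
       [ 9.53544773e-04, -2.91444296e-01,  9.56587326e-01,
         2.03356137e-02],
       [ 0.00000000e+00,  0.00000000e+00,  0.00000000e+00,
         1.00000000e+00]])}
0.15
```

View pics/side0.png

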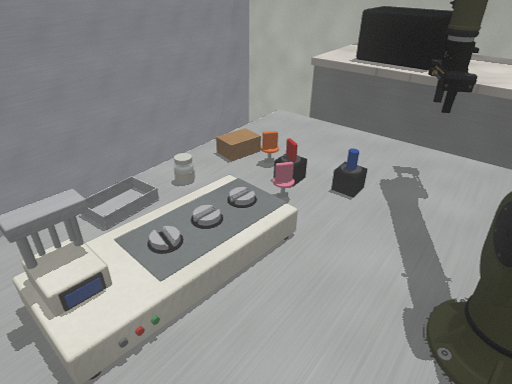

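View pics/top0.png

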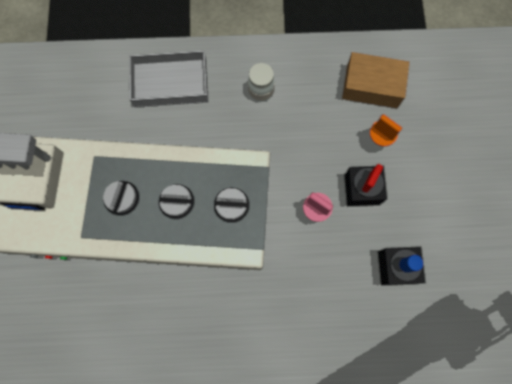

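View pics/wrist0.png

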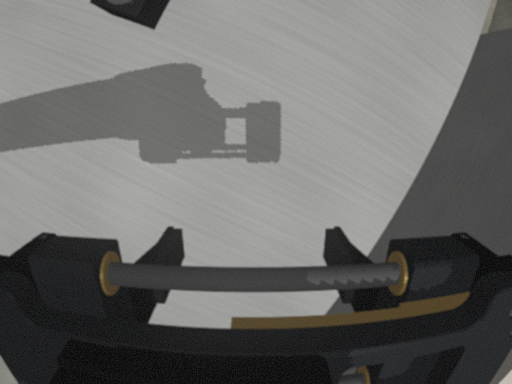

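The top view shows the open lock leftmost at about (121,197), its slot across the row. The home locks are at (176,200) and (232,204). The red key is at (373,178), the blue at (411,264), the orange and pink look-alikes at (385,130) and (318,207), and the filling head at the left (20,170).

Run:
```python
from h import *
z=np.load('top0.npz');W=world('top',z['d']);im=z['im'].astype(int)
hsv=cv2.cvtColor(z['im'],cv2.COLOR_RGB2HSV)
def rep(m,zs,name):
    m=m&(z['d']>0)
    P=W[m]; P=P[(P[:,2]>zs[0])&(P[:,2]<zs[1])]
    if len(P)<5: print(name,len(P));return
    r=cv2.minAreaRect((P[:,:2]*1000).astype(np.float32))
    c=np.cov(P[:,:2].T);w,v=np.linalg.eigh(c)
    print(name,len(P),P.mean(0).round(4),'zmax',np.percentile(P[:,2],[50,98]).round(4),'rect',np.round(r[0],1),np.round(r[1],1),round(r[2],1),'axis',np.degrees(np.arctan2(v[1,1],v[0,1])).round(1))
v,u=np.mgrid[:384,:512]
red=(im[...,0]>120)&(im[...,1]<60)&(im[...,2]<60)
box=lambda a,b,c,d:(u>=a)&(u<b)&(v>=c)&(v<d)
rep(red&box(340,400,155,210),(0.05,.3),'red')
P=W[red&box(340,400,155,210)];zt=np.percentile(P[:,2],95);rep(red&box(340,400,155,210),(zt-.006,zt+.01),'redtop')
bl=(im[...,2]>120)&(im[...,0]<80)
rep(bl&box(390,430,240,290),(0.05,.3),'blue');P=W[bl&box(390,430,240,290)];zt=np.percentile(P[:,2],95);rep(bl&box(390,430,240,290),(zt-.006,zt+.01),'bluetop')
for cu,cv_ in((121,197),(176,200),(232,204)):
    b=box(cu-24,cu+24,cv_-24,cv_+24)
    rep(b,(0.093,.105),'lock'); 
    g=im.sum(-1); rep(b&(g<220)&((u-cu)**2+(v-cv_)**2<15**2),(0.07,.11),'slot dark')
print(W[200,140],W[160,100],W[300,300])
for t,b in(('red',(330,400,150,220)),('lock',(95,150,170,225))):
    cv2.imwrite(f'pics/c_{t}.png',cv2.resize(z['im'][b[2]:b[3],b[0]:b[1],::-1],None,fx=8,fy=8,interpolation=cv2.INTER_CUBIC))
```

```text
red 144 [ 0.6046 -0.2855  0.1249] zmax [0.1249 0.1275] rect [ 605.1 -285.9] [12.  44.6] 59.5 axis 149.3
redtop 144 [ 0.6046 -0.2855  0.1249] zmax [0.1249 0.1275] rect [ 605.1 -285.9] [12.  44.6] 59.5 axis 149.3
blue 165 [ 0.436  -0.3429  0.1254] zmax [0.1255 0.1283] rect [ 436.  -342.9] [26.2 24.3] 54.9 axis 105.8
bluetop 162 [ 0.436  -0.3429  0.1255] zmax [0.1255 0.1283] rect [ 436.  -342.9] [26.2 24.3] 54.9 axis 90.4
lock 519 [0.5891 0.2121 0.097 ] zmax [0.0971 0.1001] rect [589.1 212.2] [60.7 56.3] 72.8 axis 74.1
slot dark 155 [0.5873 0.2096 0.0845] zmax [0.0842 0.0915] rect [587.  200.4] [36.6 59.6] 72.6 axis 179.0
lock 523 [0.5778 0.1024 0.0971] zmax [0.0971 0.1002] rect [578.1 102.8] [57. 59.] 83.6 axis 173.5
slot dark 138 [0.579  0.1033 0.0838] zmax [0.0836 0.0881] rect [568.5 104.5] [56.7 32.9] 80.8 axis 80.2
lock 525 [ 0.5662 -0.0065  0.0971] zmax [0.0971 0.1005] rect [566.7  -6.5] [56.7 59.5] 83.2 axis 177.2
slot dark 145 [ 0.5673 -0.0089  0.0836] zmax [0.0835 0.0887] rect [556.3  -6.6] [56.5 32.4] 83.7 axis 80.1
[0.58334065 0.17491037 0.08022441] [0.66982803 0.25804479 0.08008491] [ 0.37756333 -0.13870279 -0.00414864]
```

View pics/c_lock.png

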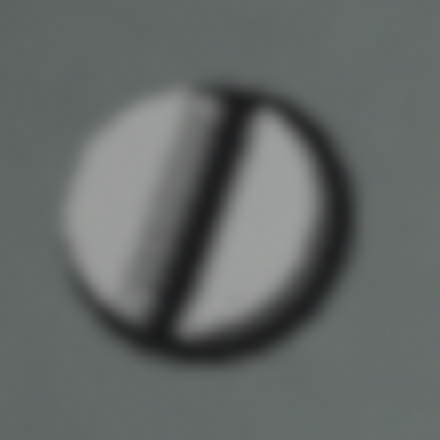

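View pics/c_red.png

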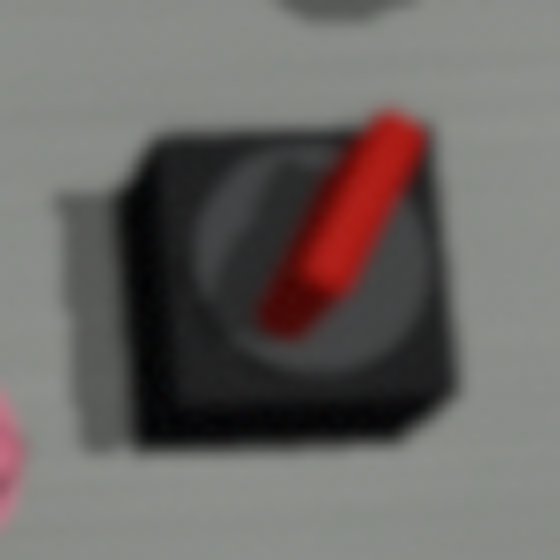

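Run:
```python
from h import *
row=np.array([-.0228,-.2187]);row/=np.linalg.norm(row);L=np.array([.5892,.2122])
for n in('top','side'):
    z=np.load(n+'0.npz');W=world(n,z['d']).reshape(-1,3);W=W[z['d'].ravel()>0]
    q=W[:,:2]-L; a=-(q@row); b=q@np.array([-row[1],row[0]])
    for lo,hi in((.085,.11),(.11,.14),(.14,.18),(.18,.21),(.21,.26)):
        m=(W[:,2]>lo)&(W[:,2]<hi)&(a>.035)&(a<.3)&(abs(b)<.2)
        if m.sum()>5: print(n,lo,hi,m.sum(),'toward head',np.percentile(a[m],[0.5,5,99]).round(3),'b',np.percentile(b[m],[1,99]).round(3))
# slot yaw by dark line
z=np.load('top0.npz');im=z['im'].astype(int)
c=env.get_calibration('top');K=c['K'];T=c['camera_from_world']
g=cv2.cvtColor(z['im'],cv2.COLOR_RGB2GRAY)
# rectify onto plane z=.098
def rect(zp,cx,cy,h=.04,s=.00025):
    n=int(2*h/s);yy,xx=np.mgrid[:n,:n];X=cx+h-yy*s;Y=cy+h-xx*s
    P=np.stack([X,Y,np.full_like(X,zp),np.ones_like(X)],-1)@T.T
    u=(K[0,0]*P[...,0]/P[...,2]+K[0,2]).astype(np.float32);v=(K[1,1]*P[...,1]/P[...,2]+K[1,2]).astype(np.float32)
    return cv2.remap(z['im'],u,v,cv2.INTER_CUBIC)
tiles=[rect(.098,x,y) for x,y in((.5892,.2122),(.578,.1026),(.5664,-.0065))]
cv2.imwrite('pics/rect.png',np.hstack([cv2.resize(t,(260,260)) for t in tiles])[:,:,::-1])
```

```text
top 0.085 0.11 463 toward head [0.128 0.129 0.205] b [-0.037  0.087]
top 0.11 0.14 2406 toward head [0.129 0.13  0.221] b [-0.036  0.086]
top 0.14 0.18 162 toward head [0.131 0.132 0.202] b [0.025 0.065]
top 0.18 0.21 43 toward head [0.12  0.121 0.181] b [0.021 0.067]
top 0.21 0.26 1056 toward head [0.119 0.12  0.17 ] b [0.02  0.069]
side 0.085 0.11 822 toward head [0.132 0.138 0.23 ] b [-0.037  0.076]
side 0.11 0.14 3309 toward head [0.133 0.139 0.23 ] b [-0.036  0.085]
side 0.14 0.18 558 toward head [0.133 0.137 0.228] b [0.026 0.061]
side 0.18 0.21 394 toward head [0.133 0.141 0.232] b [0.022 0.058]
side 0.21 0.26 2369 toward head [0.122 0.129 0.24 ] b [0.02  0.069]
```

View pics/rect.png

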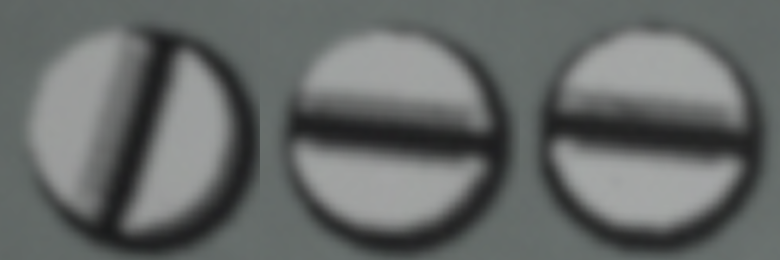

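The red handle centre is at about (0.605, −0.286, 0.098), with its long axis at −31°. Its top reads 0.125, against 0.126 expected. The open lock is at (0.589, 0.212) and its top matches the given 0.098. Spacing comes out at 110 mm. The slot is at about −17° and home is −96°. A tool yaw of +59° leaves enough wrist range for the turn, and the head clears the body by about 17 mm.

Request:
{"api": "carry_out", "payload": {
  "increments": [
    [0.315, 0.295, 0.0, 122.8, -1],
    [0.315, 0.295, 0.0, 122.8, -1],
    [0.315, 0.295, 0.0, 122.8, -1],
    [0.315, 0.295, 0.0, 122.8, -1],
    [0.315, 0.295, 0.0, 122.8, -1],
    [0.315, 0.295, 0.0, 122.8, -1],
    [0.315, 0.295, 0.0, 122.8, -1],
    [0.315, 0.295, 0.0, 122.8, -1],
    [0.315, 0.295, 0.0, 122.8, -1],
    [0.315, 0.295, 0.0, 122.8, -1],
    [0.315, 0.295, 0.0, 122.8, -1],
    [0.315, 0.295, 0.0, 122.8, -1],
    [0.315, 0.295, 0.0, 122.8, -1],
    [0.315, 0.295, 0.0, 122.8, -1],
    [0.315, 0.295, 0.0, 122.8, -1],
    [0.315, 0.295, 0.0, 122.8, -1],
    [0.315, 0.295, 0.0, 122.8, -1],
    [0.315, 0.295, 0.0, 122.8, -1]
  ],
  "grip_force": 60
}}

```text
time_s: 1.95
tool_pos: [0.6051, -0.2866, 0.4046]
tool_rot: [-180.0, -0.0, 59.3]
force: [-0.5, -0.3, -0.2]
grip_width: 0.0869
```

Run:
```python
from h import *
im,d,o=snap('wrist','wrist1');snap('top','top1'); print(o)
```

```text
{'time_s': 1.95, 'qpos': array([ 47.043596  ,  23.96991258, -32.72407173,  79.09673288,
        12.85654176,  80.64539329,  73.75830931]), 'joint_velocities': array([-0.0405198 , -0.02465615, -0.07084348, -0.18338635, -0.0566484 ,
       -0.05125195,  0.18230399]), 'effort': array([ 5.67854766e-02, -4.99258161e+01, -6.51339188e+00, -3.06310773e+01,
        2.76659522e-02,  8.72703642e-02, -6.86910062e-03]), 'tool_pos': array([ 0.60513395, -0.28664856,  0.40462519]), 'tool_rot': array([-1.79986230e+02, -6.76785603e-04,  5.92622269e+01]), 'force': array([-0.46322649, -0.28724471, -0.19257981]), 'wrist_torque': array([ 0.01302075, -0.10900177, -0.08403707]), 'grip_width': 0.08686408869620811}
```

View pics/wrist1.png

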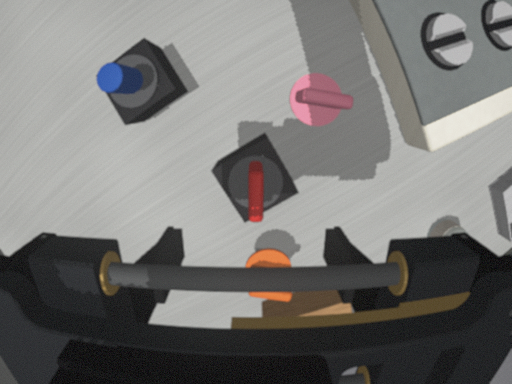

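Wrist view: red handle centred at about (256,190) and aligned with the tool's y, between the jaws. I'll check the numbers.

```bash
cat >> h.py <<'E'
def wworld(z):
    c=env.get_calibration('wrist');K=c['K'];T=c['T_tool_cam'];d=z['d']
    v,u=np.mgrid[:384,:512];x=(u-K[0,2])/K[0,0];y=(v-K[1,2])/K[0,0];r=np.hypot(x,y)+1e-9
    t=np.tan(np.minimum(r,1.4));P=np.stack([x/r*t*d,y/r*t*d,d],-1)
    P=P@T[:3,:3].T+T[:3,3]
    Rt=R.from_euler('xyz',z['r'],degrees=True).as_matrix()
    return P@Rt.T+z['p']
E
python3 - <<'E'
from h import *
z=np.load('wrist1.npz');W=wworld(z);im=z['im'].astype(int)
m=(im[...,0]>110)&(im[...,1]<60)&(im[...,2]<60)&(z['d']>0)
P=W[m];print(len(P),np.percentile(P[:,2],[1,50,99]))
P=P[P[:,2]>.120];r=cv2.minAreaRect((P[:,:2]*1000).astype(np.float32));print(len(P),P.mean(0),r)
E
```

```text
604 [0.12262138 0.12518924 0.12706448]
604 [ 0.60397623 -0.28516167  0.12509153] ((605.8113403320312, -286.05877685546875), (12.162288665771484, 45.19235610961914), 59.01250076293945)
```

Request:
{"api": "carry_out", "payload": {
  "increments": [
    [0, 0.0005, -0.04, 0, -1],
    [0, 0.0005, -0.08, 0, -1],
    [0, 0.0005, -0.12, 0, -1],
    [0, 0.0005, -0.139, 0, -1],
    [0, 0.0005, -0.139, 0, -1],
    [0, 0.0005, -0.139, 0, 1],
    [0, 0.0005, -0.139, 0, 1],
    [0, 0.0005, -0.139, 0, 1],
    [0, 0.0005, -0.139, 0, 1],
    [0, 0.0005, -0.139, 0, 1],
    [0, 0.0005, -0.139, 0, 1],
    [0, 0.0005, -0.139, 0, 1],
    [0, 0.0005, -0.139, 0, 1],
    [0, 0.0005, -0.139, 0, 1]
  ],
  "grip_force": 60
}}

```text
time_s: 3.45
tool_pos: [0.6052, -0.2861, 0.2657]
tool_rot: [-180.0, -0.0, 59.3]
force: [0.4, 0.2, -0.3]
grip_width: 0.023
```

Run:
```python
from h import *
im,d,o=snap('wrist','wrist2'); print(o)
```

```text
{'time_s': 3.45, 'qpos': array([ 46.40553236,  29.44994311, -31.2318004 ,  88.2467667 ,
        16.09172495,  66.82476057,  71.40722321]), 'joint_velocities': array([-0.02662133,  0.04701424,  0.02000428, -0.06826183, -0.03702709,
       -0.04623284, -0.00432213]), 'effort': array([ 1.37184274e-03, -5.24850833e+01, -7.68773317e+00, -2.81525534e+01,
        2.13369186e-02,  8.63009971e-02, -8.64631102e-05]), 'tool_pos': array([ 0.60517326, -0.28614209,  0.26572561]), 'tool_rot': array([-1.79996121e+02, -6.36451720e-03,  5.93146297e+01]), 'force': array([ 0.36125393,  0.15502567, -0.31650477]), 'wrist_torque': array([ 0.08295521, -0.18156795, -0.02560217]), 'grip_width': 0.022988187607287897}
```

View pics/wrist2.png

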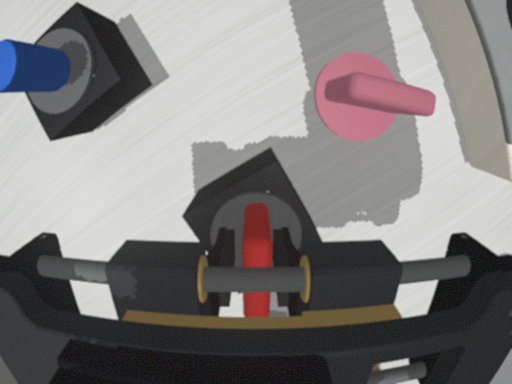

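Fingers nearly closed on the handle. I'll finish closing and lift.

Request:
{"api": "carry_out", "payload": {
  "increments": [
    [0, 0, 0, 0, 1],
    [0, 0, 0, 0, 1],
    [0, 0, 0, 0, 1],
    [0, 0, 0, 0, 1],
    [0, 0, 0.02, 0, 1],
    [0, 0, 0.04, 0, 1],
    [0, 0, 0.07, 0, 1],
    [0, 0, 0.11, 0, 1],
    [0, 0, 0.145, 0, 1],
    [0, 0, 0.145, 0, 1],
    [0, 0, 0.145, 0, 1]
  ]
}}

```text
time_s: 4.6
tool_pos: [0.6051, -0.2862, 0.4111]
tool_rot: [179.9, 0.0, 59.3]
force: [-0.1, -0.1, -1.9]
grip_width: 0.0135
```

Run:
```python
from h import *
im,d,o=snap('wrist','wrist3'); snap('side','side3'); print(o['tool_pos'],o['force'],o['wrist_torque'],o['grip_width'])
```

```text
[ 0.60509543 -0.286215    0.41105817] [-0.06978563 -0.09896072 -1.89618035] [ 0.00374328 -0.14229226 -0.01818592] 0.013489049315755654
```

View pics/wrist3.png

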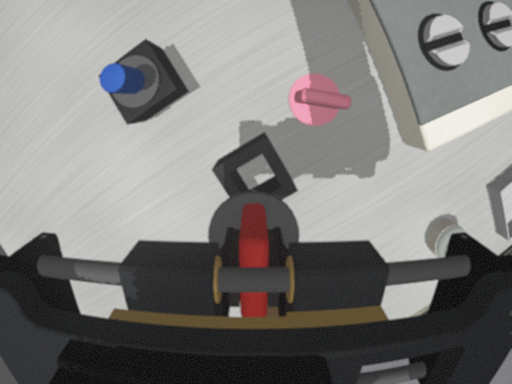

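View pics/side3.png

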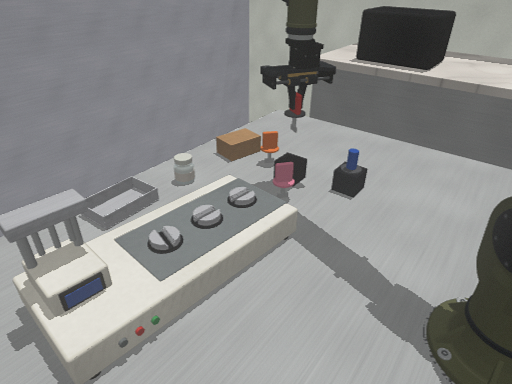

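The key is held (13.5 mm opening) and hangs straight; the empty stand shows at (255,170). I'll go most of the way and take a close look at the slot.

Request:
{"api": "carry_out", "payload": {
  "increments": [
    [-0.016, 0.04, 0, 4, 1],
    [-0.016, 0.08, 0, 8, 1],
    [-0.016, 0.12, 0, 14, 1],
    [-0.016, 0.16, 0, 14, 1],
    [-0.016, 0.2, 0, 14, 1],
    [-0.016, 0.24, 0, 14, 1],
    [-0.016, 0.28, 0, 14, 1],
    [-0.016, 0.32, 0, 14, 1],
    [-0.016, 0.36, 0, 14, 1],
    [-0.016, 0.4, 0, 14, 1],
    [-0.016, 0.42, 0, 14, 1],
    [-0.016, 0.42, 0, 14, 1],
    [-0.016, 0.42, 0, 14, 1]
  ]
}}

```text
time_s: 6.0
tool_pos: [0.5889, 0.1336, 0.4091]
tool_rot: [-179.9, 0.1, 73.4]
force: [-0.4, -0.8, -1.8]
grip_width: 0.0137
```

Run:
```python
from h import *
im,d,o=snap('wrist','wrist4'); snap('top','top4'); print(o['time_s'],o['tool_pos'],o['tool_rot'],o['qpos'])
z=np.load('wrist4.npz')
c=env.get_calibration('wrist');K=c['K'];T=c['T_tool_cam'];Rt=R.from_euler('xyz',z['r'],degrees=True).as_matrix()
h=.045;s=.0002;n=int(2*h/s);yy,xx=np.mgrid[:n,:n];X=.5892+h-yy*s;Y=.2122+h-xx*s
P=np.stack([X,Y,np.full_like(X,.098)],-1)
P=(P-z['p'])@Rt; P=(P-T[:3,3])@T[:3,:3]
r=np.hypot(P[...,0],P[...,1]);th=np.arctan2(r,P[...,2])
u=(K[0,2]+K[0,0]*th*P[...,0]/r).astype(np.float32);v=(K[1,2]+K[0,0]*th*P[...,1]/r).astype(np.float32)
cv2.imwrite('pics/wrect4.png',cv2.remap(z['im'],u,v,cv2.INTER_CUBIC)[:,:,::-1])
```

```text
6.0 [0.58888737 0.13363445 0.4090501 ] [-1.79865669e+02  9.95423332e-02  7.33732561e+01] [ 22.47201811  18.17678661 -46.50741352  88.3428047   13.30394091
  79.38076992  48.26961044]
```

View pics/wrist4.png

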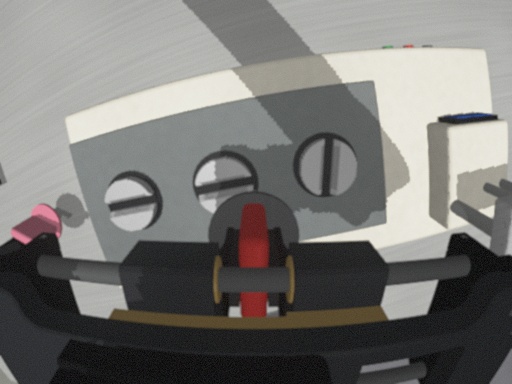

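View pics/wrect4.png

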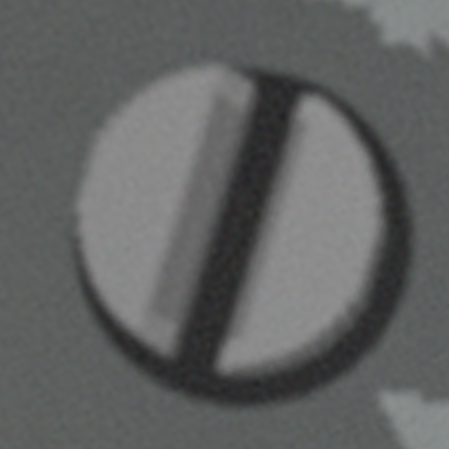

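Wrist view: the open lock is at (327,165). Rectified, its disc centre is at about (0.5905, 0.2115) and the slot at −16.4°, so the lock is already about 10° off the open stop. The key is at −16.7°, which matches. I'll move over the lock and down to just above it.

Request:
{"api": "carry_out", "payload": {
  "increments": [
    [0.001, 0.03, 0, 0.3, 1],
    [0.001, 0.06, 0, 0.3, 1],
    [0.001, 0.078, 0, 0.3, 1],
    [0.001, 0.078, -0.02, 0.3, 1],
    [0.001, 0.078, -0.04, 0.3, 1],
    [0.001, 0.078, -0.054, 0.3, 1],
    [0.001, 0.078, -0.054, 0.3, 1],
    [0.001, 0.078, -0.054, 0.3, 1]
  ]
}}

```text
time_s: 6.9
tool_pos: [0.5906, 0.2109, 0.3569]
tool_rot: [-180.0, 0.0, 73.5]
force: [-0.1, 0.2, -1.4]
grip_width: 0.0131
```

Run:
```python
from h import *
im,d,o=snap('side','side5'); im2,_,_=snap('top','top5'); print(o['time_s'],o['tool_pos'],o['tool_rot'],o['force'])
a=cv2.resize(im[140:280,100:260,::-1],None,fx=4,fy=4,interpolation=cv2.INTER_CUBIC)
cv2.imwrite('pics/side5c.png',a)
```

```text
6.9 [0.59058789 0.21094748 0.35692696] [-1.79997508e+02  2.99936555e-03  7.35288495e+01] [-0.10649894  0.19768251 -1.3509837 ]
```

View pics/side5c.png

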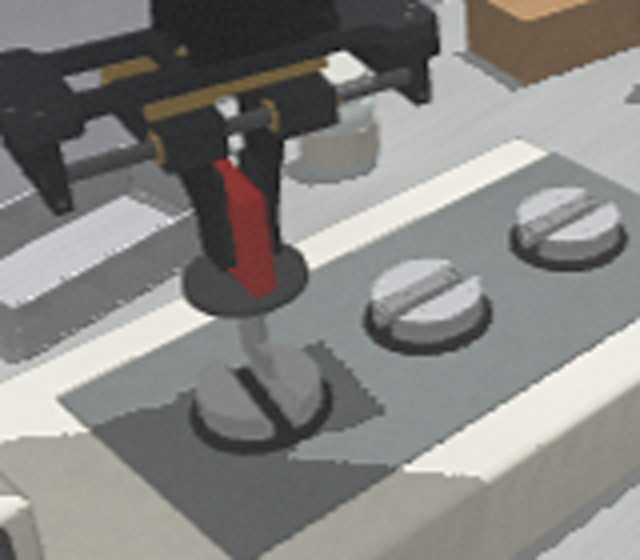

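Run:
```python
from h import *
c=env.get_calibration('side');K=c['K'];T=c['camera_from_world']
def pr(p):
    q=T@np.r_[p,1];return ((K@q[:3])[:2]/q[2]-[100,140])*4
ux=np.array([np.cos(np.radians(-16.5)),np.sin(np.radians(-16.5)),0])
t=np.array([.5906,.2110,.1062])
for k in(-.016,0,.016): print('tip',pr(t+k*ux))
print('tiptop',pr(t+[0,0,.016]),'flange under',pr(t+[0,0,.05]))
l=np.array([.590,.2118,.098]);print('lock',pr(l),[pr(l+k*ux) for k in(-.03,.03)])
print('flange edge', [pr(t+[0,0,.05]+.03*np.array([np.cos(a),np.sin(a),0])).round() for a in np.arange(0,6.28,.785)])
```

```text
tip [269.48926538 380.75738394]
tip [256.04303514 364.27235585]
tip [242.99547436 348.27609503]
tiptop [252.15793289 338.80834313] flange under [243.59307465 282.67194188]
lock [257.55486938 378.34717997] [array([283.02770002, 409.92987963]), array([233.47357572, 348.48978892])]
flange edge [array([204., 261.]), array([180., 287.]), array([193., 311.]), array([238., 319.]), array([285., 305.]), array([307., 279.]), array([291., 256.]), array([249., 248.])]
```

Side view: predicted flange and blade-tip positions agree with the picture within 2–3 zoomed pixels (about 1 mm), and the blade lines up with the slot. I'll lower it into the slot.

Request:
{"api": "carry_out", "payload": {
  "increments": [
    [-0.0003, 0.0005, -0.006, 0, 1],
    [-0.0003, 0.0005, -0.01, 0, 1],
    [-0.0003, 0.0005, -0.014, 0, 1],
    [-0.0003, 0.0005, -0.017, 0, 1],
    [-0.0003, 0.0005, -0.0195, 0, 1],
    [-0.0003, 0.0005, -0.0195, 0, 1],
    [-0.0003, 0.0005, -0.0195, 0, 1]
  ]
}}

```text
time_s: 7.7
tool_pos: [0.5899, 0.2124, 0.3373]
tool_rot: [180.0, -0.0, 73.6]
force: [-0.5, -0.1, -2.2]
grip_width: 0.0135
```

Run:
```python
from h import *
im,d,o=snap('side','side6'); print(o['time_s'],o['tool_pos'],o['tool_rot'],o['force'],o['wrist_torque'],o['grip_width'])
a=cv2.resize(im[140:280,100:260,::-1],None,fx=4,fy=4,interpolation=cv2.INTER_CUBIC)
cv2.imwrite('pics/side6c.png',a)
```

```text
7.7 [0.5898955  0.21241921 0.33730345] [ 1.79999007e+02 -7.77446565e-03  7.36226473e+01] [-0.49341641 -0.14410243 -2.2364411 ] [ 0.11250449 -0.16242754  0.06040671] 0.013532151857766907
```

View pics/side6c.png

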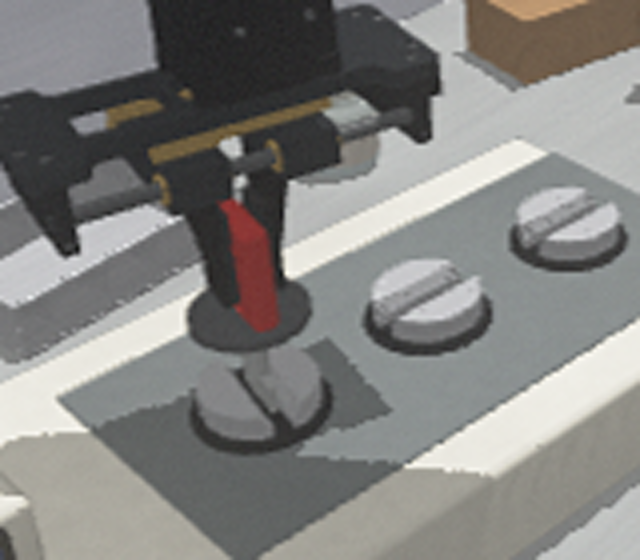

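The blade sits 2–3 mm above the slot floor with no contact force, so it is in the slot. I'll turn it clockwise.

Request:
{"api": "carry_out", "payload": {
  "increments": [
    [0, 0, 0, -5, 1],
    [0, 0, 0, -10, 1],
    [0, 0, 0, -15, 1],
    [0, 0, 0, -20, 1],
    [0, 0, 0, -25, 1],
    [0, 0, 0, -30, 1],
    [0, 0, 0, -35, 1],
    [0, 0, 0, -40, 1],
    [0, 0, 0, -45, 1],
    [0, 0, 0, -50, 1],
    [0, 0, 0, -55, 1],
    [0, 0, 0, -60, 1],
    [0, 0, 0, -65, 1],
    [0, 0, 0, -70, 1],
    [0, 0, 0, -75, 1],
    [0, 0, 0, -80, 1],
    [0, 0, 0, -80, 1]
  ]
}}

```text
time_s: 9.45
tool_pos: [0.5906, 0.213, 0.3378]
tool_rot: [-179.9, -0.2, -6.4]
force: [4.4, 2.1, -3.1]
grip_width: 0.0133
```

Run:
```python
from h import *
im,d,o=snap('side','side7'); print(o['time_s'],o['tool_pos'],o['tool_rot'],o['force'],o['wrist_torque'],o['grip_width'])
a=cv2.resize(im[140:280,100:260,::-1],None,fx=4,fy=4,interpolation=cv2.INTER_CUBIC)
cv2.imwrite('pics/side7c.png',a)
```

```text
9.45 [0.59060012 0.21302687 0.33779528] [-179.87437528   -0.18759451   -6.36995787] [ 4.37339378  2.12664355 -3.07000397] [ 0.62907129 -1.16556211  0.10770567] 0.013265733065551004
```

View pics/side7c.png

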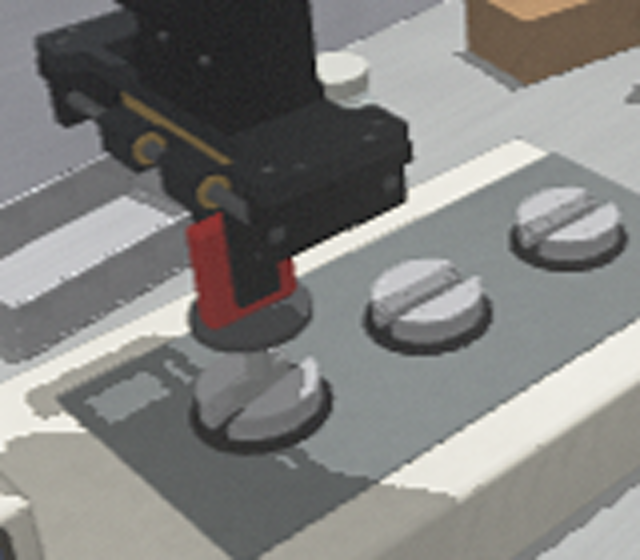

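The lock follows with some lag from the play. I'll turn further.

Request:
{"api": "carry_out", "payload": {
  "increments": [
    [0, 0, 0, -4, 1],
    [0, 0, 0, -8, 1],
    [0, 0, 0, -11, 1],
    [0, 0, 0, -11, 1],
    [0, 0, 0, -11, 1]
  ]
}}

```text
time_s: 10.0
tool_pos: [0.5906, 0.2129, 0.3378]
tool_rot: [-179.9, -0.2, -17.2]
force: [4.8, 2.6, -4.4]
grip_width: 0.0135
```

Run:
```python
from h import *
im,d,o=snap('side','side8'); print(o['time_s'],o['tool_pos'],o['tool_rot'],o['force'],o['wrist_torque'],o['grip_width'])
a=cv2.resize(im[140:280,100:260,::-1],None,fx=4,fy=4,interpolation=cv2.INTER_CUBIC)
cv2.imwrite('pics/side8c.png',a)
```

```text
10.0 [0.5906128  0.21289165 0.3377861 ] [-1.79851994e+02 -1.51705909e-01 -1.72368989e+01] [ 4.83332184  2.5640499  -4.44236061] [ 0.72182417 -1.45429317  0.10275811] 0.013485153622332012
```

View pics/side8c.png

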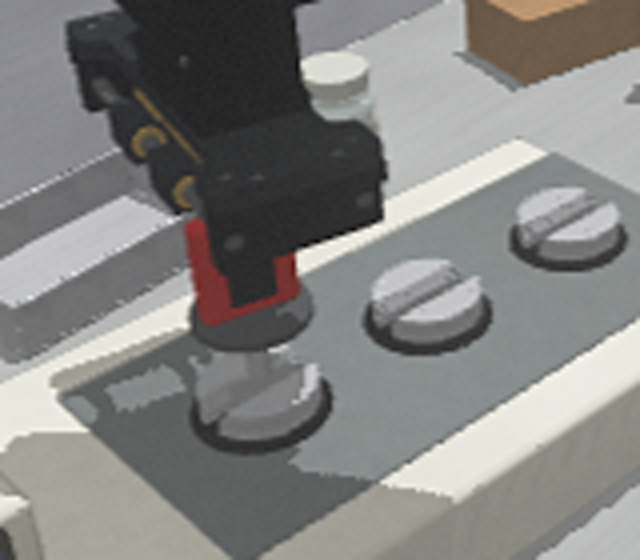

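Request:
{"api": "carry_out", "payload": {
  "increments": [
    [0, 0, 0, -2, 1],
    [0, 0, 0, -4, 1],
    [0, 0, 0, -4, 1],
    [0, 0, 0, -4, 1]
  ]
}}

```text
time_s: 10.45
tool_pos: [0.5907, 0.2129, 0.3378]
tool_rot: [-179.8, -0.2, -21.2]
force: [4.7, 2.1, -4.3]
grip_width: 0.0134
```

Run:
```python
from h import *
o=env.get_obs(); print(o['time_s'],o['tool_pos'],o['tool_rot'],o['force'],o['wrist_torque'],o['grip_width'])
```

```text
10.45 [0.59069574 0.21286077 0.3378005 ] [-1.79836826e+02 -1.54168288e-01 -2.12246781e+01] [ 4.66594371  2.12373694 -4.30360232] [ 0.71527841 -1.57266078  0.15509392] 0.013389942539255973
```

Request:
{"api": "carry_out", "payload": {
  "increments": [
    [0, 0, 0, -2, 1],
    [0, 0, 0, -3, 1],
    [0, 0, 0, -3, 1]
  ]
}}

```text
time_s: 10.75
tool_pos: [0.5907, 0.2129, 0.3378]
tool_rot: [-179.8, -0.2, -24.2]
force: [5.1, 1.9, -5.5]
grip_width: 0.0135
```

Run:
```python
from h import *
im,d,o=snap('side','side9'); im2,_,_=snap('top','top9');print(o['time_s'],o['tool_pos'],o['tool_rot'],o['force'],o['wrist_torque'],o['grip_width'])
a=cv2.resize(im[190:270,130:230,::-1],None,fx=7,fy=7,interpolation=cv2.INTER_CUBIC)
cv2.imwrite('pics/side9c.png',a)
```

```text
10.75 [0.59073133 0.21287276 0.33775874] [-1.79837048e+02 -1.72658760e-01 -2.41769200e+01] [ 5.08542129  1.9074687  -5.45523542] [ 0.70646664 -1.64284949  0.56779032] 0.013549065037582594
```

View pics/side9c.png

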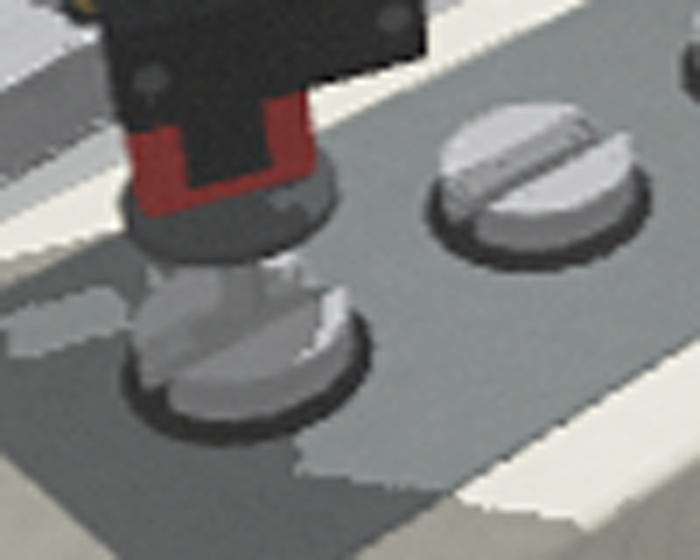

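The moment jumped to 0.57 N m against 0.10 while turning, so the lock is at its stop. In the picture its slot is parallel to its neighbours'. I'll back off the play, lift out and check.

Request:
{"api": "carry_out", "payload": {
  "increments": [
    [0, 0, 0, 5, 1],
    [-0.0004, -0.0004, 0, 10, 1],
    [-0.0004, -0.0004, 0, 14, 1],
    [-0.0004, -0.0004, 0, 14, 1],
    [-0.0004, -0.0004, 0.01, 14, 1],
    [-0.0004, -0.0004, 0.02, 14, 1],
    [-0.0004, -0.0004, 0.045, 14, 1],
    [-0.0004, -0.0004, 0.073, 14, 1],
    [0, -0.04, 0.073, 20, 1],
    [0, -0.08, 0.073, 26, 1],
    [0, -0.12, 0.073, 32, 1],
    [0, -0.16, 0.073, 38, 1],
    [0, -0.2, 0.073, 44, 1],
    [0, -0.2, 0.073, 44, 1]
  ]
}}

```text
time_s: 12.25
tool_pos: [0.59, 0.0043, 0.4111]
tool_rot: [179.7, 0.1, 19.1]
force: [-0.5, -1.5, -1.8]
grip_width: 0.0134
```

Run:
```python
from h import *
im,d,o=snap('side','side10'); im2,_,_=snap('top','top10');im3,_,_=snap('wrist','wrist10');print(o['time_s'],o['tool_pos'],o['tool_rot'],o['force'],o['wrist_torque'],o['grip_width'])
```

```text
12.25 [0.58997005 0.00434608 0.41105183] [1.79727006e+02 1.01736333e-01 1.90774516e+01] [-0.47150974 -1.50826124 -1.8032657 ] [-0.03767838 -0.11933159 -0.0188287 ] 0.013446796127825386
```

View pics/side10.png

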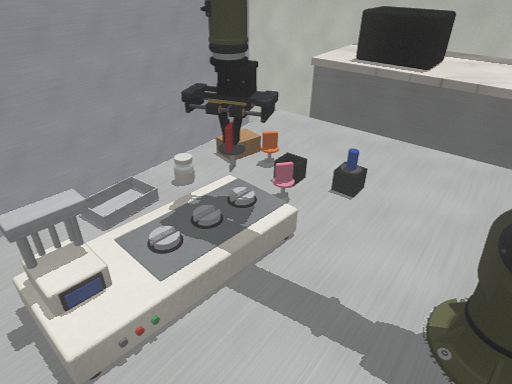

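View pics/top10.png

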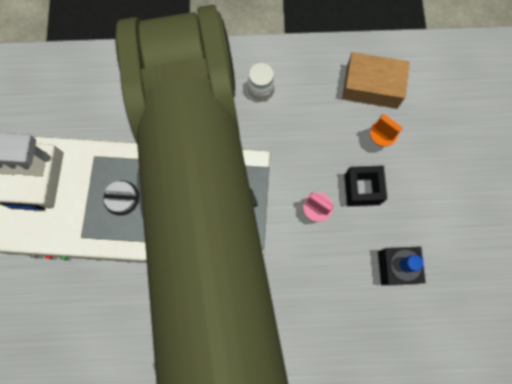

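View pics/wrist10.png

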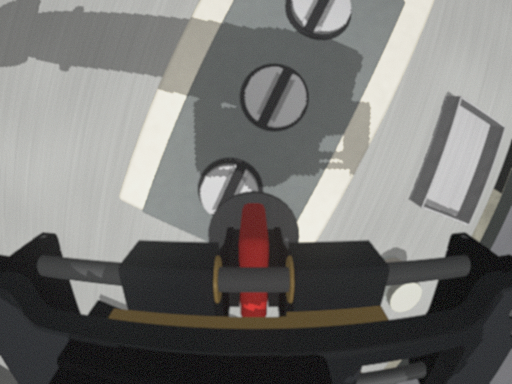

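Top view: the lock at (121,197) is now in line with the row. The handle sits in the pads as before, at (254,260). The stand is empty at (366,186). Now back to the stand.

Request:
{"api": "carry_out", "payload": {
  "increments": [
    [0.0152, -0.04, 0, 6, 1],
    [0.0152, -0.08, 0, 12, 1],
    [0.0152, -0.12, 0, 18, 1],
    [0.0152, -0.16, 0, 24, 1],
    [0.0152, -0.2, 0, 30, 1],
    [0.0152, -0.24, 0, 36, 1],
    [0.0152, -0.27, 0, 40.2, 1],
    [0.0152, -0.2904, 0, 40.2, 1],
    [0.0152, -0.2904, 0, 40.2, 1],
    [0.0152, -0.2904, 0, 40.2, 1],
    [0.0152, -0.2904, 0, 40.2, 1]
  ]
}}

```text
time_s: 13.5
tool_pos: [0.606, -0.2749, 0.4106]
tool_rot: [-180.0, -0.1, 60.0]
force: [-0.0, 0.8, -1.4]
grip_width: 0.0137
```

Run:
```python
from h import *
im3,_,o=snap('wrist','wrist11');print(o['time_s'],o['tool_pos'],o['tool_rot'],o['force'])
```

```text
13.5 [ 0.60596572 -0.27492592  0.41060797] [-1.79985362e+02 -1.02320731e-01  5.99990964e+01] [-0.03365694  0.84776186 -1.39900327]
```

View pics/wrist11.png

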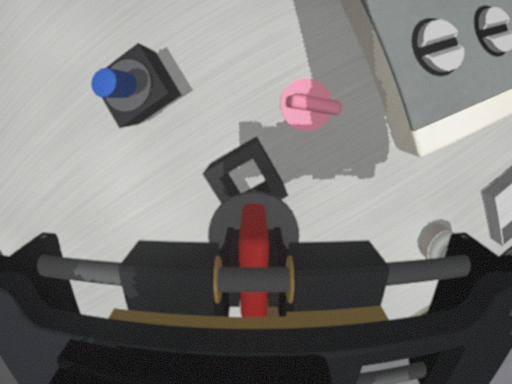

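The arm is 11 mm short in y, because the last reading was taken while it was still swinging. I'll correct and let it settle.

Request:
{"api": "carry_out", "payload": {
  "increments": [
    [-0.0008, -0.011, 0, -0.7, 1],
    [-0.0008, -0.011, 0, -0.7, 1],
    [-0.0008, -0.011, 0, -0.7, 1],
    [-0.0008, -0.011, 0, -0.7, 1],
    [-0.0008, -0.011, 0, -0.7, 1]
  ]
}}

```text
time_s: 14.05
tool_pos: [0.6043, -0.2888, 0.4103]
tool_rot: [-180.0, -0.0, 59.1]
force: [0.4, -0.2, -2.1]
grip_width: 0.0135
```

Request:
{"api": "carry_out", "payload": {
  "increments": [
    [0.0009, 0.0027, 0, 0.2, 1],
    [0.0009, 0.0027, 0, 0.2, 1],
    [0.0009, 0.0027, 0, 0.2, 1],
    [0.0009, 0.0027, 0, 0.2, 1]
  ]
}}

```text
time_s: 14.45
tool_pos: [0.6052, -0.2863, 0.4103]
tool_rot: [180.0, -0.0, 59.3]
force: [1.5, 0.3, -1.7]
grip_width: 0.0138
```

Run:
```python
from h import *
im3,_,o=snap('wrist','wrist12');print(o['time_s'],o['tool_pos'],o['tool_rot'],o['force'])
```

```text
14.45 [ 0.60518973 -0.28631624  0.4102781 ] [ 1.79997649e+02 -1.76930446e-03  5.93205129e+01] [ 1.53653883  0.25134017 -1.65296017]
```

View pics/wrist12.png

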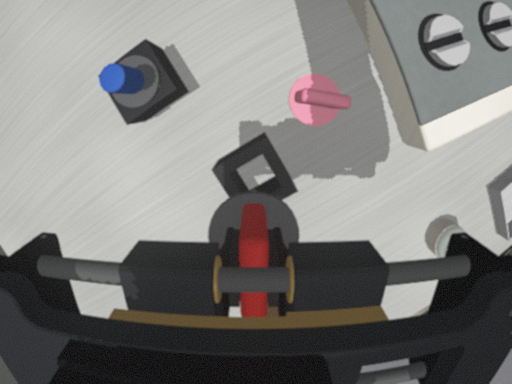

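The view matches the one taken just after lifting, with the stand at (255,170). I'll lower.

Request:
{"api": "carry_out", "payload": {
  "increments": [
    [0, 0, -0.04, 0, 1],
    [0, 0, -0.08, 0, 1],
    [0, 0, -0.11, 0, 1],
    [0, 0, -0.13, 0, 1],
    [0, 0, -0.138, 0, 1],
    [0, 0, -0.142, 0, 1],
    [0, 0, -0.144, 0, 1],
    [0, 0, -0.144, 0, 1],
    [0, 0, -0.144, 0, 1]
  ]
}}

```text
time_s: 15.4
tool_pos: [0.6056, -0.2864, 0.2676]
tool_rot: [179.9, -0.0, 59.3]
force: [-0.3, 0.2, -1.6]
grip_width: 0.0136
```

Run:
```python
from h import *
im3,_,o=snap('side','side13');print(o['time_s'],o['tool_pos'],o['tool_rot'],o['force'])
cv2.imwrite('pics/side13c.png',cv2.resize(im3[90:210,220:380,::-1],None,fx=4,fy=4,interpolation=cv2.INTER_CUBIC))
```

```text
15.4 [ 0.60559843 -0.28644609  0.26762942] [ 1.79876986e+02 -9.29016521e-03  5.93183519e+01] [-0.25969934  0.16358909 -1.6452071 ]
```

View pics/side13c.png

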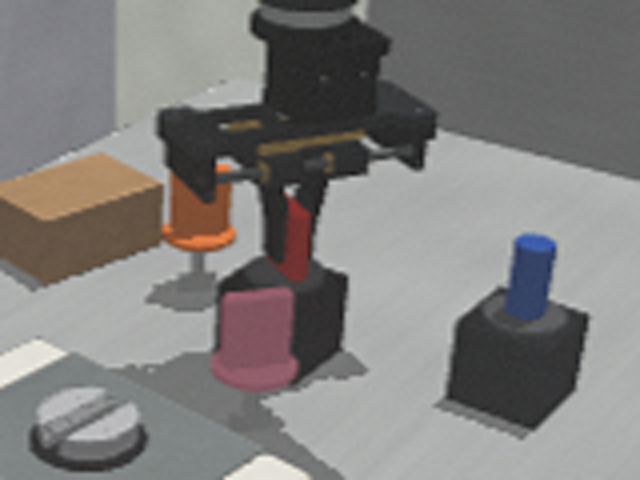

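The blade is in the stand with the flange about 1 mm above its top. I'll set it down, open and retreat straight up.

Request:
{"api": "carry_out", "payload": {
  "increments": [
    [0, 0, -0.0015, 0, 1],
    [0, 0, -0.0015, 0, 1],
    [0, 0, -0.0015, 0, 0.6],
    [0, 0, -0.0015, 0, 0.2],
    [0, 0, -0.0015, 0, -0.2],
    [0, 0, -0.0015, 0, -1],
    [0, 0, -0.0015, 0, -1],
    [0, 0, -0.0015, 0, -1],
    [0, 0, -0.0015, 0, -1],
    [0, 0, -0.0015, 0, -1],
    [0, 0, -0.0015, 0, -1],
    [0, 0, -0.0015, 0, -1]
  ]
}}

```text
time_s: 16.65
tool_pos: [0.6052, -0.2864, 0.2648]
tool_rot: [180.0, -0.0, 59.3]
force: [0.0, -0.4, 0.4]
grip_width: 0.0812
```

Request:
{"api": "carry_out", "payload": {
  "increments": [
    [0, 0, 0.01, 0, -1],
    [0, 0, 0.04, 0, -1],
    [0, 0, 0.08, 0, -1],
    [0, 0, 0.12, 0, -1],
    [0, 0, 0.14, 0, -1],
    [0, 0, 0.14, 0, -1],
    [0, 0, 0.14, 0, -1],
    [0, 0, 0.14, 0, -1]
  ]
}}

```text
time_s: 17.45
tool_pos: [0.6048, -0.2863, 0.4033]
tool_rot: [-179.9, 0.0, 59.3]
force: [0.7, 0.2, -0.1]
grip_width: 0.0872
```

Run:
```python
from h import *
im,d,o=snap('wrist','wrist14');print(o['time_s'],o['tool_pos'],o['force'],o['grip_width'])
snap('side','side14');snap('top','top14')
z=np.load('wrist14.npz');W=wworld(z);im=z['im'].astype(int)
m=(im[...,0]>110)&(im[...,1]<60)&(im[...,2]<60)&(z['d']>0)
P=W[m];print(np.percentile(P[:,2],[1,50,99]));P=P[P[:,2]>.12]
r=cv2.minAreaRect((P[:,:2]*1000).astype(np.float32));print(len(P),P.mean(0),r)
```

```text
17.45 [ 0.60479245 -0.28628695  0.40327256] [ 0.66285333  0.17811391 -0.12724533] 0.08720972324231839
[0.12275715 0.12519256 0.12697598]
571 [ 0.60318879 -0.28657573  0.12515572] ((605.874267578125, -288.1988525390625), (12.12368392944336, 45.53896713256836), 59.02694320678711)
```

View pics/side14.png

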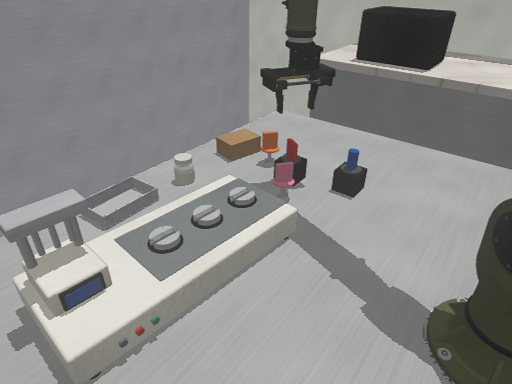

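View pics/wrist14.png

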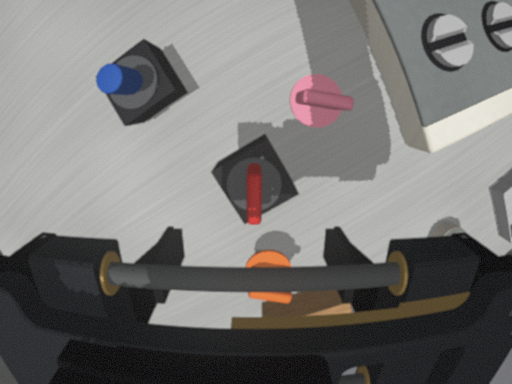

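View pics/top14.png

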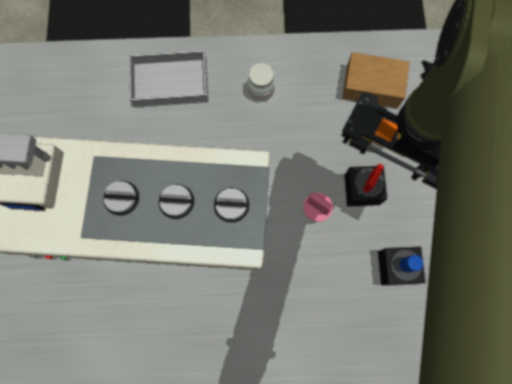

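The red key stands upright about 2 mm from where it started. All three slots are parallel along the row, the blue key is in place, and the robot is clear. I'll hand it in.

```bash
python3 -c "
from cell import env
print(env.get_obs()['joint_velocities'].round(2)); env.sign_off()"
```

```text
[ 0.09 -0.22 -0.22 -0.44  0.09  0.1  -0.07]
the job is handed in; nothing more can be done
```

The open lock is turned home and the red key is back upright in its own stand, released. I handed the job in about 17.6 s into the run; no verdict is reported.

- **Lock:** its slot began at about −16°, roughly 10° off the open stop. I turned the key clockwise until the moment jumped from about 0.1 to 0.57 N m, which I read as the home stop. Afterwards the top, side and wrist pictures showed its slot in line with the other two. I judged the final angle by eye and by that jump, not by a measurement.
- **Red key:** the wrist camera puts it about 2 mm from its starting position, with its top at 0.125 m as before.
- **Other objects and robot:** the blue key and the look-alikes looked unmoved in the pictures. The gripper was open and clear above the stand, with no significant force on it.
- **Mismatch:** on the way back to the stand, one reading was taken while the arm was still swinging, so it stopped 11 mm short in y. I corrected this before lowering the key.

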